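# Close the bayonet lid of a food canister

### The job

Close the steel food canister with its locking lid, the one with the bar grip and the pointer on its edge. The lid drops fully down only where its three lugs find the gaps in the collar (pointer over the small round stud); then turn it clockwise until it comes up against its stop, with the pointer facing the upright rib on the collar. Leave the other things on the table where they are.

Things in the scene. Friction and masses are not known exactly. Their poses are not given: they have to be found in the camera images.
- canister: Upright steel canister held fast in a round black cradle (it cannot move). Outside diameter 144 mm, cradle 168 mm, flat rim 130 mm above the table, open at the top. Origin: on the axis at table level; z up, x towards the closed mark. Stops inside let the lid, once down, turn only between open (its x axis 50 degrees anticlockwise of the canister's, from above) and closed (x axes the same)
- mouth (a point): Centre of the canister's mouth at rim height. The mouth is 116 mm wide, in an inward collar 6 mm thick; three straight gaps 20 mm wide run outward through it, at 50, 155 and 280 degrees anticlockwise from the canister's x, seen from above. Under the collar there is free room of 134 mm diameter
- closed_mark (a point): The closed mark: upright rib 8 mm wide and 34 mm tall standing 14 mm out from the collar; point on its top at rim height, 82 mm from the canister's axis
- open_mark (a point): The open mark: small round stud 8 mm thick that stands 11 mm out from the collar, 50 degrees anticlockwise (seen from above) of the closed mark; point above it at rim height, 82 mm from the axis
- lid: Loose round lid, 0.25 to 0.5 kg, right way up on the table. Origin: centre of its underside; z up, x towards the pointer. From below: plug 113 mm in diameter (108 mm in the lowest 4 mm), 22 mm tall; steel disc 148 mm in diameter, 8 mm thick. Resting on its lugs on the collar its origin is 8 mm below the rim; fully down, disc on the rim, 22 mm below it (108 mm above the table)
- lid_pointer (a point): Tip region of the pointer, a tab 10 mm wide reaching 86 mm from the lid's axis: point on its underside 82 mm from the axis, 22 mm above the lid's origin
- lid_lug (a point): Outer end of the lug below the pointer, 64 mm from the axis, 11 mm above the lid's origin. Three such lugs, 17 mm wide (13 mm in the lowest 2 mm) and 8 to 14 mm above the origin, stand out from the plug to 64 mm from the axis, at 0, 105 and 230 degrees anticlockwise from the lid's x, seen from above. They clear the gaps of the collar by 1.5 mm a side, only with the pointer over the open mark
- lid_grip (a point): Point on the lid's axis in its bar grip, 54 mm above the lid's origin. The black bar is 70 mm long (along the lid's x), 18 mm wide (along y) and 34 mm tall (30 to 64 mm above the origin)
- jar: Bystander: glass jar, 56 mm in diameter, 85 mm tall; origin at its underside
- cup: Bystander: steel cup, 60 mm in diameter, 75 mm tall; origin at its underside
- shaker: Bystander: aluminium shaker, 44 mm in diameter, 82 mm tall; origin at its underside
- tape_roll: Bystander: cardboard tape core lying flat, 96 mm in diameter, 48 mm tall; origin at its underside
- plain_lid: Bystander: plain steel lid with a round knob, 108 mm in diameter, 32 mm tall; it belongs to another pot
- spatula: Bystander: spatula lying on the table
- tub: Bystander: open white tub, 120 x 90 x 55 mm; origin at its underside
Not all that is in view belongs to the job. Leave any blue look-alike of the lid alone.

How it is judged:
On the way, in this order (a step that is already met when the one before it is completed fails the run):
1. the lid is fully down on the canister, its lugs through the gaps, with the pointer still away from the rib (z of lid in the frame of canister below 0.111 m and horizontal distance between lid and canister below 0.005 m and angle between lid's own z axis and vertical below 0.04 rad and distance between lid_pointer and closed_mark above 0.03 m), for 0.1 s.
2. the lid is turned home, its pointer facing the rib (z of lid in the frame of canister below 0.111 m and horizontal distance between lid and canister below 0.005 m and angle between lid's own z axis and vertical below 0.04 rad and distance between lid_pointer and closed_mark below 0.006 m), for 0.2 s.
At the end, for the whole second after the job is handed in: The lid lies fully down on the canister (its origin less than 111 mm above the table, within 5 mm of the canister's axis, tilted less than 0.04 rad), at rest, and its pointer is within 6 mm of the rib's point (closed_mark) (all of step 2 and linear speed of lid below 0.02 m/s and distance of canister from where it was at the start of the episode below 0.01 m); the robot touches nothing.
It fails at once if one of the other things is pushed more than 40 mm from its place (distance of any of jar, cup, shaker, tape_roll, plain_lid, spatula, tub from where it was at the start of the episode above 0.04 m).
It fails at once if one of the other things is knocked over (angle between any of jar, cup, shaker, tape_roll, plain_lid, spatula, tub's own z axis and vertical above 0.6 rad).
It also fails if it takes over 72 s, if anything falls off the work surface, if the arm or the gripper's body presses on something with over 40 N, if the wrist force passes 120 N, or if a joint passes its speed limit or range.

### The arm

A 6-joint arm with a two-finger parallel gripper is mounted at the origin on the work surface. World frame = base frame: x ahead of the robot, y to its left, z up, the work surface at z = 0. Lengths are in m, angles in rad, forces in N, time in s.
With the tool pointing down it reaches from about 0.275 to 0.725 m from the base axis. Payload 5.6 kg.
Tool frame: the origin (TCP) lies between the finger pads; the fingertips stand 8 mm ahead of it and the grasp point (between the pads) lies 11 mm behind it; z points along the fingers, y is the line along which they close (so a half turn about z gives the same grasp; the last joint's range is limited). The gripper opens to 85 mm and grips with 20 to 120 N. Pads are 22 mm wide; open, the fingers measure 114 mm over their backs; the gripper's body (76 mm by 85 mm) begins 54 mm behind the grasp point. The pads swing forward as they close: fully open they stand 13 mm farther back than shut.
Start: joints at [-0.869, 0.255, 0.108, 0, -1.424, -0.285], TCP at [0.223, -0.503, 0.239] pointing down, gripper open.
Joint ranges: [-2.95, 2.95], [-1.21, 1.97], [-1.09, 1.5], [-2.87, 1.71], [-2.94, -0.07], [-3.05, 3.05]. Speed limits (rad/s): [2.57, 2.57, 3.14, 3.14, 3.14, 3.14].

### API

Orientations are given as a 3x3 rotation matrix whose columns are the frame's x, y, z axes.
In Python, from station import telemetry, imaging, robot gives the robot as it stands. The module is installed in compiled form; this text tells all that it offers.
- The arm moves only by the shell command python3 -m handwheel 'ROWS' [OPENING] [FORCE]. ROWS is JSON, a list that holds one entry, the list of rows, each a list of 6 numbers: the shift along the tool's x, y, z in units of 400 mm (1.0 is 400 mm), then the turn, a rotation vector about the tool's x, y, z in units of pi rad (1.0 is pi rad). A call has 1 to 8 rows; each row is the pose to reach, as a shift and turn from the pose commanded when the call began, along the tool's axes at that moment, turning the shorter way round; what a row does not reach only later rows make up. A row lasts 1/12 s, in which the tool goes at most 41.7 mm and 7.16 degrees, less where a joint would pass 70% of its speed; a pose out of reach is approached as far as the arm can. A call with a number of a shift or a turn outside -1 to 1 is refused whole. A call with a gripper value outside its range is refused whole. OPENING is the opening, from 0 (shut) to 1 (fully open), set as the call begins (- or left out, the last holds). The fingers move at their own pace and stop on an object; FORCE is the grip in N (left out, the last holds). Time passes only in rows, so rows that repeat a pose let the fingers close. It gives the time, the measured TCP pose, the force, the opening and the grip force at its end, in the units of the state.
- telemetry.observe(): the state, without advancing time (a new reading comes with each control period).
- imaging.camera(name): name is "scene" or "side" or "wrist"; returns the picture (384x512x3 uint8, red, green, blue); there is no depth.
- imaging.camera_info(name): a dict with "fovy" (degrees; the focal length in pixels is half the picture's height over the tangent of half this angle, whatever the lens; pixels are square), "cx", "cy" (the principal point, pixels), "cam_to_world" (4x4, takes a point from camera to world coordinates). Camera axes: x right, y up, looking along -z (the intrinsics and any distortion apply to the point x, -y, -z); pixel columns grow to the right and rows downward; lengths in m; the calibration is good to about 2 mm. A picture is of the moment at which its call begins: read the wrist's pose just before it. camera_info takes no time and is no camera call; for the wrist camera it gives the pose at the moment of the call.
- robot.hand_in(): hands the job in; it is judged then, once.
The state is a dict: "t": time; "qpos": joint angles; "joint_vel": joint speeds; "tau": joint torques, N m; "tool_pos": TCP position; "eef_rot": TCP orientation; "force": force on the tool from outside, world axes, zero at the start; "wrist_torque": the same for the moment, N m; "opening": opening from 0.0 (shut) to 1.0 (fully open); "grasp_force": force on a finger pad.
Only numpy, scipy, OpenCV 4.12 (cv2) and the standard library are available. Lean on these libraries where they do the work, as an engineer would, in place of code of your own. Each camera call takes 0.05 s, during which the arm holds its last target. There are 200 camera calls.

## Working session

There is one attempt and no reset: what is moved stays moved. The work goes in short steps, Python scripts to look and compute and a shell command to move; the robot and the scene stay as the last step left them, time stands still between calls to the robot, and variables do not carry over. Pictures are saved under pics/ and viewed, at most 12 in all, crops included, and the job is handed in when it is done.

```bash
mkdir -p pics; python3 - <<'E'
from station import telemetry, imaging
import cv2, numpy as np
s=telemetry.observe(); print(s['t'],s['tool_pos'],s['eef_rot'],s['opening'])
for n in ["scene","side"]:
    i=imaging.camera_info(n); print(n,i)
    cv2.imwrite(f"pics/{n}0.png",imaging.camera(n)[:,:,::-1])
E
```

```text
0.0 [ 0.22252967 -0.5024306   0.23839288] [[-9.14418683e-01 -4.04768780e-01 -8.40222424e-04]
 [-4.04769647e-01  9.14417026e-01  1.74219400e-03]
 [ 6.31279501e-05  1.93319128e-03 -9.99998129e-01]] 0.9987268438646708
scene {'fovy': 53.942293912460045, 'cx': 258.13325903802604, 'cy': 190.63976356064805, 'cam_to_world': array([[-0.41257111, -0.65705351,  0.63092453,  1.1931718 ],
       [ 0.91092414, -0.29643469,  0.28695591,  0.31757   ],
       [-0.00151747,  0.6931141 ,  0.72082629,  0.90405344],
       [ 0.        ,  0.        ,  0.        ,  1.        ]])}
side {'fovy': 43.76277927079501, 'cx': 258.6703556446547, 'cy': 198.0060698039502, 'cam_to_world': array([[ 0.96136377,  0.13855366, -0.23787093,  0.05893926],
       [-0.2745548 ,  0.54532343, -0.79198613, -1.41701261],
       [ 0.01998401,  0.82669538,  0.56229476,  1.10539728],
       [ 0.        ,  0.        ,  0.        ,  1.        ]])}
```

View pics/scene0.png

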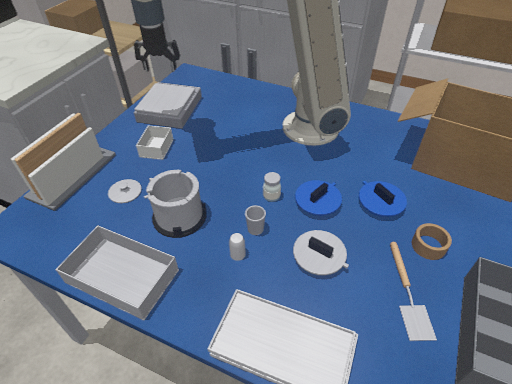

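View pics/side0.png

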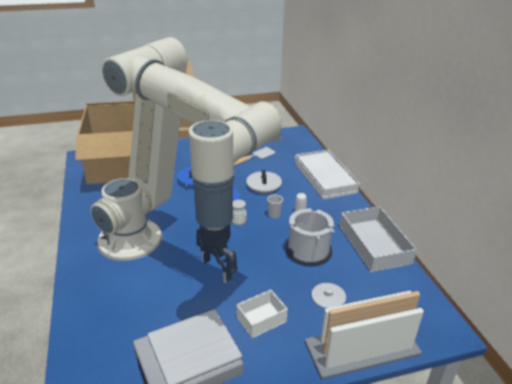

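The scene view shows the steel lid at about (320,252) with its pointer at about (346,267), and the canister at about (176,200) with a stud or rib near (150,195) and (200,182). There are two blue look-alikes. Next I'll cast rays for rough positions and enlarge the crops.

```bash
cat > h.py <<'E'
import numpy as np, cv2
from station import telemetry, imaging
def cast(i,u,v,z):
    f=192/np.tan(np.radians(i['fovy']/2)); T=i['cam_to_world']
    d=T[:3,:3]@np.array([(u-i['cx'])/f,-(v-i['cy'])/f,-1.]); o=T[:3,3]
    return o+d*(z-o[2])/d[2]
def proj(i,p):
    f=192/np.tan(np.radians(i['fovy']/2)); T=i['cam_to_world']
    c=T[:3,:3].T@(np.asarray(p)-T[:3,3]); return np.array([i['cx']+f*c[0]/-c[2], i['cy']-f*c[1]/-c[2]])
def delta(goal_xyz, yaw_y_deg=None, s=None):
    """shift (tool axes, /0.4) and turn (/pi) from the measured pose to goal with tool down and y axis at given world angle"""
    from scipy.spatial.transform import Rotation as Ro
    s=s or telemetry.observe(); R=np.array(s['eef_rot']); p=np.array(s['tool_pos'])
    out=R.T@(np.asarray(goal_xyz)-p)/.4
    if yaw_y_deg is None: return out.round(4)
    a=np.radians(yaw_y_deg); y=np.array([np.cos(a),np.sin(a),0]); z=np.array([0,0,-1.]); G=np.c_[np.cross(y,z),y,z]
    return out.round(4),(Ro.from_matrix(R.T@G).as_rotvec()/np.pi).round(4)
E
python3 - <<'E'
from h import *
i=imaging.camera_info("scene"); k=cv2.imread("pics/scene0.png")
for n,u,v,z in [("lid",320,250,.03),("ptr",346,267,.026),("can",175,187,.13),("jar",272,187,.04),("cup",256,221,.04),("shk",237,247,.04),("tape",432,241,.03),("blue1",319,198,.03),("blue2",383,199,.03)]: print(n,cast(i,u,v,z).round(3))
a=k[160:240,130:220]; b=k[220:290,280:370]
cv2.imwrite("pics/c.png",np.hstack([cv2.resize(a,None,fx=4.4,fy=5,interpolation=3)[:350],cv2.resize(b,None,fx=4.4,fy=5,interpolation=3)]))
E
```

```text
lid [0.566 0.222 0.03 ]
ptr [0.588 0.302 0.026]
can [ 0.601 -0.214  0.13 ]
jar [0.404 0.007 0.04 ]
cup [0.553 0.019 0.04 ]
shk [0.659 0.01  0.04 ]
tape [0.406 0.503 0.03 ]
blue1 [0.379 0.158 0.03 ]
blue2 [0.3   0.343 0.03 ]
```

View pics/c.png

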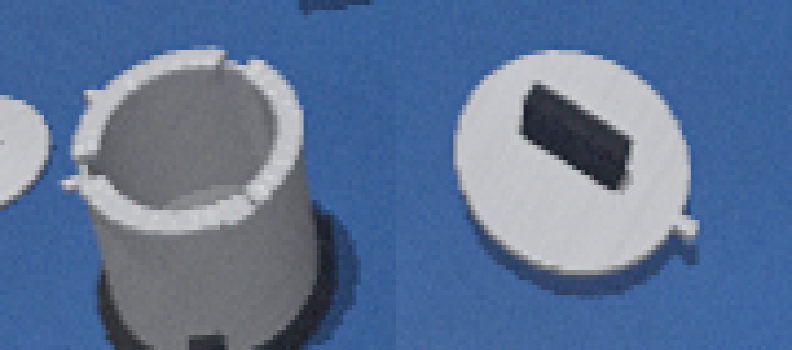

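The crop shows the canister's stud at about (146,197) beside a gap and its rib at about (151,179), 50° clockwise of it as expected. The lid's pointer is at about (347,266).

```bash
python3 - <<'E'
from h import *
i=imaging.camera_info("scene")
st=cast(i,145.9,196.6,.128);rb=cast(i,150.9,179.4,.128);c=np.array([.601,-.214,.13])
for p in (st,rb): d=p-c; print(p.round(3),np.hypot(*d[:2]).round(3),np.degrees(np.arctan2(d[1],d[0])).round(1))
s=telemetry.observe();w=imaging.camera_info("wrist")
print(w['fovy'],w['cx'],w['cy'],"\n",np.array(s['eef_rot']).T@w['cam_to_world'][:3,:3],"\n",np.array(s['eef_rot']).T@(w['cam_to_world'][:3,3]-s['tool_pos']))
print(delta([.56,-.21,.33],114))
E
```

```text
[ 0.665 -0.27   0.128] 0.085 -41.0
[ 0.602 -0.298  0.128] 0.084 -89.5
71.03190547996469 251.8662692764872 195.66231840925326 
 [[-9.46744445e-05  9.57910341e-01  2.87067535e-01]
 [ 9.99999705e-01 -1.28026984e-04  7.57009282e-04]
 [ 7.61899410e-04  2.87067522e-01 -9.57910047e-01]] 
 [ 0.07116421  0.00069391 -0.13467234]
(array([-1.0674,  0.3276, -0.2283]), array([ 0.0006, -0.    , -0.0007]))
```

```bash
python3 -m handwheel '[[[-0.53,0.16,-0.23,0,0,0],[-0.53,0.16,-0.23,0,0,0],[-0.53,0.16,-0.23,0,0,0],[-1,0.33,-0.23,0,0,0],[-1,0.33,-0.23,0,0,0],[-1,0.33,-0.23,0,0,0],[-1,0.33,-0.23,0,0,0],[-1,0.33,-0.23,0,0,0]]]'
python3 - <<'E'
from h import *
print(delta([.55,-.21,.33],114))
E
```

```text
t: 0.77
tool_pos: [0.4627, -0.286, 0.317]
eef_rot: [[-0.914, -0.405, -0.0], [-0.405, 0.914, 0.0], [0.0, 0.0, -1.0]]
force: [1.2, -0.8, 0.8]
opening: 0.997
grasp_force: 0.0
(array([-0.2764,  0.0854, -0.0324]), array([ 0.0001, -0.0001, -0.0006]))
```

```bash
python3 -m handwheel '[[[-0.2,0.06,0,0,0,0],[-0.2,0.06,0,0,0,0],[-0.2,0.06,0,0,0,0],[-0.2,0.06,0,0,0,0],[-0.2,0.06,0,0,0,0],[-0.2,0.06,0,0,0,0],[-0.2,0.06,0,0,0,0],[-0.2,0.06,0,0,0,0]]]'
python3 - <<'E'
from h import *
i=imaging.camera_info("wrist"); k=imaging.camera("wrist")[:,:,::-1]; cv2.imwrite("pics/w1.png",k)
np.save("w1.npy",i['cam_to_world'])
print(proj(i,[.601,-.214,.13]),telemetry.observe()['tool_pos'])
E
```

```text
t: 1.43
tool_pos: [0.5245, -0.2343, 0.3173]
eef_rot: [[-0.915, -0.403, 0.0], [-0.403, 0.915, -0.0], [-0.0, -0.0, -1.0]]
force: [-0.3, -0.1, -0.5]
opening: 0.998
grasp_force: 0.0
[242.17304512 234.35705989] [ 0.52460321 -0.23422872  0.31729778]
```

View pics/w1.png

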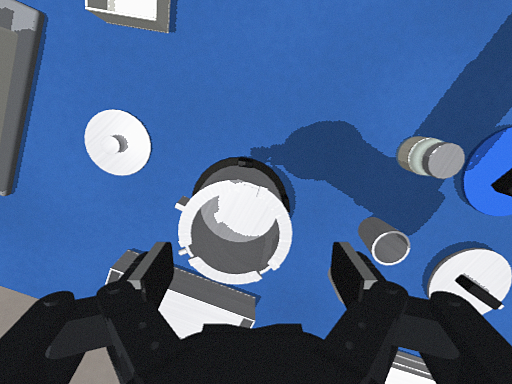

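The picture shows the rim at about (236,232), radius about 57 px, the rib at about (181,206), the stud at about (186,263), and gaps around the collar. I'll fit the rim circle and sample rings at rim height.

```bash
cat >> h.py <<'E'
def circ(P,r0,c0):
    """robust circle centre fit at known radius"""
    from scipy.optimize import least_squares
    return least_squares(lambda c:np.hypot(P[:,0]-c[0],P[:,1]-c[1])-r0,c0,loss='soft_l1',f_scale=.0005).x
def ring(g,i,c,r,z,th):
    uv=np.array([proj(i,[c[0]+r*np.cos(t),c[1]+r*np.sin(t),z]) for t in np.radians(th)],np.float32)
    return cv2.remap(g,uv[:,:1],uv[:,1:],cv2.INTER_LINEAR).ravel()
def runs(th,m):
    out=[];s=None
    for t,x in zip(th,m):
        if x and s is None:s=t
        if not x and s is not None: out.append((s,t));s=None
    return out
E
python3 - <<'E'
from h import *
i=imaging.camera_info("wrist"); i['cam_to_world']=np.load("w1.npy"); k=cv2.imread("pics/w1.png")
hsv=cv2.cvtColor(k,cv2.COLOR_BGR2HSV); g=hsv[:,:,2]
m=((hsv[:,:,1]<50)&(g>170)).astype(np.uint8); 
c=np.array([.601,-.214])
for it in range(4):
    P=[]
    for t in np.radians(np.arange(0,360,2)):   # outermost bright->not edge
        rr=np.arange(.060,.084,.0003); uv=np.array([proj(i,[c[0]+r*np.cos(t),c[1]+r*np.sin(t),.13]) for r in rr],np.float32)
        v=cv2.remap(m*255,uv[:,:1],uv[:,1:],1).ravel()>127
        if v.any(): r=rr[np.where(v)[0][-1]]; P.append([c[0]+r*np.cos(t),c[1]+r*np.sin(t)])
    P=np.array(P); c=circ(P,.072,c); 
e=np.hypot(*(P-c).T)-.072; print(c,np.percentile(e,[10,50,90]))
th=np.arange(-180,180.,.5)
for r in (.076,.080,.084): print(r,[x for x in runs(th,ring(m*255,i,c,r,.13,th)>127)])
for r in (.060,.064,.068): print(r,[x for x in runs(th,ring(m*255,i,c,r,.13,th)<127)])
E
```

```text
[ 0.60528435 -0.2233796 ] [-0.00059602  0.00205597  0.00305885]
0.076 [(np.float64(-98.0), np.float64(-92.5)), (np.float64(-48.0), np.float64(-43.5)), (np.float64(48.0), np.float64(49.0)), (np.float64(74.0), np.float64(76.5))]
0.08 [(np.float64(-98.0), np.float64(-92.5)), (np.float64(-13.5), np.float64(-12.5))]
0.084 [(np.float64(-97.5), np.float64(-93.0)), (np.float64(-21.0), np.float64(-20.5))]
0.06 [(np.float64(-53.5), np.float64(-33.5)), (np.float64(50.5), np.float64(71.5))]
0.064 [(np.float64(-52.0), np.float64(-50.0)), (np.float64(-45.5), np.float64(-45.0)), (np.float64(-37.0), np.float64(-34.5)), (np.float64(52.0), np.float64(54.5)), (np.float64(62.0), np.float64(63.0)), (np.float64(66.0), np.float64(69.5))]
0.068 [(np.float64(-51.0), np.float64(-50.0)), (np.float64(-41.0), np.float64(-34.5)), (np.float64(52.5), np.float64(55.0)), (np.float64(56.0), np.float64(57.5)), (np.float64(59.0), np.float64(60.0))]
```

```bash
python3 - <<'E'
from h import *
print(delta([.603,-.22,.30],46))
E
python3 -m handwheel '[[[0,0,0,0,0,0.2],[0,0,0,0,0,0.2],[0,0,0,0,0,0.2],[0,0,0,0,0,0.37],[0,0,0,0,0,0.37],[0,0,0,0,0,0.37],[0,0,0,0,0,0.37],[0,0,0,0,0,0.37]]]'
python3 - <<'E'
from h import *
print(delta([.603,-.22,.30],46))
E
```

```text
(array([-0.1937, -0.0465,  0.0434]), array([-0.000e+00,  2.000e-04,  3.767e-01]))
t: 2.15
tool_pos: [0.5248, -0.2339, 0.3171]
eef_rot: [[-0.831, 0.557, 0.0], [0.557, 0.831, -0.0], [-0.0, 0.0, -1.0]]
force: [-0.7, 0.7, -0.5]
opening: 1.001
grasp_force: 0.0
(array([-0.143 ,  0.1378,  0.0429]), array([0.    , 0.0001, 0.0566]))
```

```bash
python3 -m handwheel '[[[-0.143,0.138,0.043,0,0,0.0566],[-0.143,0.138,0.043,0,0,0.0566],[-0.143,0.138,0.043,0,0,0.0566],[-0.143,0.138,0.043,0,0,0.0566],[-0.143,0.138,0.043,0,0,0.0566],[-0.143,0.138,0.043,0,0,0.0566]]]'
cat > can.py <<'E'
from h import *
import sys
i=imaging.camera_info("wrist"); k=imaging.camera("wrist")[:,:,::-1].copy(); cv2.imwrite(f"pics/{sys.argv[1]}.png",k)
s=telemetry.observe(); print(s['tool_pos'],np.degrees(np.arctan2(s['eef_rot'][1][1],s['eef_rot'][0][1])))
hsv=cv2.cvtColor(k,cv2.COLOR_BGR2HSV); m=((hsv[:,:,1]<50)&(hsv[:,:,2]>170)).astype(np.uint8)
c=np.array([.605,-.223])
from scipy.optimize import least_squares
for it in range(5):
    P=[]
    for t in np.radians(np.arange(0,360,2)):
        rr=np.arange(.060,.084,.0003); uv=np.array([proj(i,[c[0]+r*np.cos(t),c[1]+r*np.sin(t),.13]) for r in rr],np.float32)
        v=cv2.remap(m*255,uv[:,:1],uv[:,1:],1).ravel()>127; j=np.where(~v&(np.cumsum(v)>3))[0]
        if len(j): r=rr[j[0]]; P.append([c[0]+r*np.cos(t),c[1]+r*np.sin(t)])
    P=np.array(P); q=least_squares(lambda c:np.hypot(P[:,0]-c[0],P[:,1]-c[1])-c[2],[*c,.072],loss='soft_l1',f_scale=.0004).x; c=q[:2]
e=np.hypot(*(P-c).T)-q[2]; print(q,len(P),np.percentile(e,[10,50,90]).round(4))
th=np.arange(-180,180.,.5)
for r in (.076,.080,.084): print(r,[tuple(map(float,x)) for x in runs(th,ring(m*255,i,c,r,.13,th)>127)])
for r in (.060,.062,.064,.066,.068): print(r,[tuple(map(float,x)) for x in runs(th,ring(m*255,i,c,r,.13,th)<127)])
E
python3 can.py w2
```

```text
t: 2.65
tool_pos: [0.6028, -0.2196, 0.3013]
eef_rot: [[-0.724, 0.69, 0.002], [0.69, 0.724, -0.001], [-0.002, 0.001, -1.0]]
force: [-0.1, -0.2, 0.3]
opening: 1.003
grasp_force: 0.0
[ 0.6027018  -0.2195846   0.30156952] 46.363736808469824
[ 0.60560607 -0.22275739  0.07421423] 126 [-0.0039 -0.0001  0.0005]
0.076 [(-97.5, -92.0), (-46.5, -42.0)]
0.08 [(-97.5, -91.5)]
0.084 [(-96.0, -92.5)]
0.06 [(-180.0, -165.0), (-53.5, -34.5), (51.0, 71.0)]
0.062 [(-180.0, -165.0), (-53.0, -34.5), (52.0, 70.0), (73.0, 73.5)]
0.064 [(-180.0, -164.0), (-47.0, -38.5), (-37.0, -36.0), (52.0, 70.5)]
0.066 [(-180.0, -163.5), (52.0, 56.0), (59.0, 63.5), (64.0, 66.5), (67.5, 69.5)]
0.068 [(-180.0, -164.0), (-52.0, -48.0), (-38.5, -35.5), (52.5, 54.5), (72.5, 162.5)]
```

View pics/w2.png

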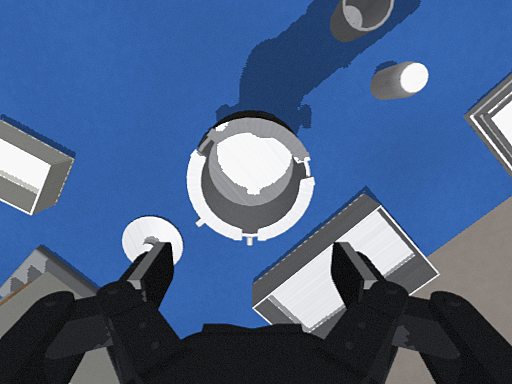

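Centre (0.6055,-0.223) agrees between the two views. The rib sits at −94.3°, the stud at −44.2°, and the gaps at −44° and 61°, which is consistent (canister x ≈ −94.1°). Now to the lid.

```bash
python3 -c "
from h import *
print(delta([.566,.222,.24],165))"
python3 -m handwheel '[[[0.8,0.73,0.1,0,0,-0.3],[0.8,0.73,0.1,0,0,-0.3],[0.8,0.73,0.1,0,0,-0.3],[0.8,0.73,0.1,0,0,-0.3],[0.8,0.73,0.1,0,0,-0.3],[0.8,0.73,0.1,0,0,-0.3],[0.8,0.73,0.1,0,0,-0.3],[0.8,0.73,0.1,0,0,-0.3]]]'
python3 -c "
from h import *
print(delta([.566,.222,.24],165))"
```

```text
(array([0.8286, 0.7355, 0.1528]), array([-6.000e-04,  9.000e-04, -6.591e-01]))
t: 3.37
tool_pos: [0.5792, 0.1134, 0.2709]
eef_rot: [[-0.982, -0.186, 0.003], [-0.186, 0.982, 0.001], [-0.003, 0.001, -1.0]]
force: [1.4, -0.5, -0.5]
opening: 1.001
grasp_force: 0.0
(array([-0.0179,  0.2728,  0.0775]), array([-0.0004,  0.0011, -0.357 ]))
```

```bash
python3 -m handwheel '[[[-0.01,0.25,0.07,0,0,-0.35],[-0.01,0.25,0.07,0,0,-0.35],[-0.01,0.25,0.07,0,0,-0.35],[-0.01,0.25,0.07,0,0,-0.35],[-0.01,0.25,0.07,0,0,-0.35],[-0.01,0.25,0.07,0,0,-0.35],[-0.01,0.25,0.07,0,0,-0.35],[-0.01,0.25,0.07,0,0,-0.35]]]'
python3 -m handwheel '[[[0,0,0,0,0,-0.01],[0,0,0,0,0,-0.01],[0,0,0,0,0,-0.01]]]'
cat > lid.py <<'E'
from h import *
import sys
from scipy.optimize import least_squares
def fit(m,i,c,z,r0,r1):
    for it in range(5):
        P=[]
        for t in np.radians(np.arange(0,360,2)):
            rr=np.arange(r0,r1,.0003); uv=np.array([proj(i,[c[0]+r*np.cos(t),c[1]+r*np.sin(t),z]) for r in rr],np.float32)
            v=cv2.remap(m*255,uv[:,:1],uv[:,1:],1).ravel()>127; j=np.where(~v&(np.cumsum(v)>3))[0]
            if len(j): r=rr[j[0]]; P.append([c[0]+r*np.cos(t),c[1]+r*np.sin(t)])
        P=np.array(P); q=least_squares(lambda c:np.hypot(P[:,0]-c[0],P[:,1]-c[1])-c[2],[*c,(r0+r1)/2],loss='soft_l1',f_scale=.0004).x; c=q[:2]
    e=np.hypot(*(P-c).T)-q[2]; print("circle",q.round(4),len(P),np.percentile(e,[10,50,90]).round(4)); return c
if __name__=="__main__":
    i=imaging.camera_info("wrist"); k=imaging.camera("wrist")[:,:,::-1].copy(); cv2.imwrite(f"pics/{sys.argv[1]}.png",k)
    s=telemetry.observe(); print(s['tool_pos'],np.degrees(np.arctan2(s['eef_rot'][1][1],s['eef_rot'][0][1])))
    hsv=cv2.cvtColor(k,cv2.COLOR_BGR2HSV); m=((hsv[:,:,1]<60)&(hsv[:,:,2]>150)).astype(np.uint8)
    c=fit(m,i,np.array([.566,.222]),.03,.060,.084)
    th=np.arange(-180,180.,.5)
    for r in (.078,.080,.082,.084,.086): print(r,[tuple(map(float,x)) for x in runs(th,ring(m*255,i,c,r,.03,th)>127)])
    d=((hsv[:,:,2]<90)&(hsv[:,:,1]<120)).astype(np.uint8); u,v=proj(i,[*c,.064]); 
    n,l,st,ce=cv2.connectedComponentsWithStats(d); a=[(np.hypot(*(ce[j]-[u,v])),j) for j in range(1,n) if st[j,4]>100]; j=min(a)[1]
    b=cv2.minAreaRect(np.argwhere(l==j)[:,::-1].astype(np.float32)); q=np.array([cast(i,*p,.064)[:2] for p in cv2.boxPoints(b)])
    print("grip",u,v,b,q.mean(0),[(np.hypot(*(q[x]-q[x-1])).round(4),np.degrees(np.arctan2(*(q[x]-q[x-1])[::-1])).round(1)) for x in range(4)])
E
python3 lid.py w3
```

```text
t: 4.03
tool_pos: [0.5658, 0.2107, 0.2428]
eef_rot: [[-0.374, -0.927, 0.002], [-0.927, 0.374, 0.001], [-0.002, -0.002, -1.0]]
force: [0.6, -0.4, 0.2]
opening: 0.999
grasp_force: 0.0
t: 4.28
tool_pos: [0.5659, 0.2108, 0.2424]
eef_rot: [[-0.352, -0.936, 0.002], [-0.936, 0.352, 0.001], [-0.002, -0.001, -1.0]]
force: [-0.1, 0.1, 0.6]
opening: 0.998
grasp_force: 0.0
[0.565905   0.21085704 0.24211566] 159.3882438421694
circle [0.5713 0.2196 0.0731] 172 [-0.0047  0.0001  0.0007]
0.078 [(76.0, 84.5)]
0.08 [(77.0, 84.0)]
0.082 [(76.5, 83.5)]
0.084 [(76.5, 84.0)]
0.086 [(80.0, 83.0)]
grip 251.29231962345733 185.64112417692095 ((251.65548706054688, 183.32191467285156), (58.237205505371094, 14.977557182312012), 79.28687286376953) [0.5700644  0.21813596] [(np.float64(0.072), np.float64(-100.7)), (np.float64(0.0174), np.float64(170.1)), (np.float64(0.0718), np.float64(80.2)), (np.float64(0.0186), np.float64(-9.2))]
```

View pics/w3.png

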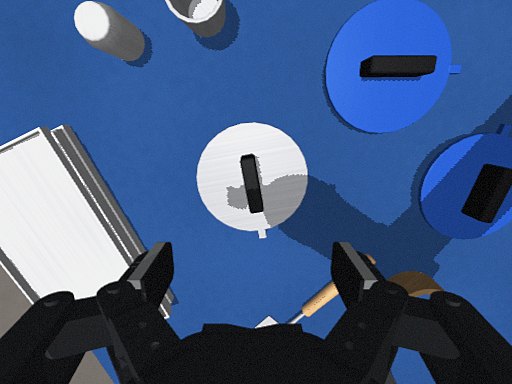

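The lid is at about (252,177) px, with its pointer at about (262,233) px. That gives a centre of (0.571,0.219) and a pointer bearing of 80.2°. The measured radius is 73 mm against 74, and the bar measures 72×18 mm, so the sizes fit. Approaching with tool y = 170.2°.

```bash
python3 -c "
from h import *
print(delta([.571,.219,.12],170.2))"
```

```text
(array([-0.0231, -0.0045,  0.3053]), array([-0.0004,  0.0004, -0.0601]))
```

```bash
python3 -m handwheel '[[[-0.0231,-0.0045,0.3053,0,0,-0.0601],[-0.0231,-0.0045,0.3053,0,0,-0.0601],[-0.0231,-0.0045,0.3053,0,0,-0.0601],[-0.0231,-0.0045,0.3053,0,0,-0.0601],[-0.0231,-0.0045,0.3053,0,0,-0.0601],[-0.0231,-0.0045,0.3053,0,0,-0.0601],[-0.0231,-0.0045,0.3053,0,0,-0.0601]]]'
python3 -c "
from h import *
print(delta([.571,.219,.043],170.2))"
```

```text
t: 4.92
tool_pos: [0.5728, 0.22, 0.1227]
eef_rot: [[-0.168, -0.986, 0.006], [-0.986, 0.168, 0.003], [-0.004, -0.005, -1.0]]
force: [0.0, -0.3, 0.2]
opening: 1.0
grasp_force: 0.0
(array([0.004 , 0.0051, 0.1993]), array([-0.0016,  0.0011,  0.0006]))
```

```bash
python3 -m handwheel '[[[0.004,0.005,0.1993,-0.0016,0.0011,0.0006],[0.004,0.005,0.1993,-0.0016,0.0011,0.0006],[0.004,0.005,0.1993,-0.0016,0.0011,0.0006],[0.004,0.005,0.1993,-0.0016,0.0011,0.0006],[0.004,0.005,0.1993,-0.0016,0.0011,0.0006]]]'
python3 -c "
from h import *
print(delta([.571,.219,.043],170.2))"
```

```text
t: 5.33
tool_pos: [0.5709, 0.2189, 0.0428]
eef_rot: [[-0.169, -0.986, -0.001], [-0.986, 0.169, -0.001], [0.001, 0.0, -1.0]]
force: [0.8, -0.0, 0.8]
opening: 0.997
grasp_force: 0.0
(array([-0.0002, -0.0002, -0.0004]), array([ 0.0001, -0.0003,  0.0003]))
```

```bash
python3 -m handwheel '[[[0,0,0,0,0,0],[0,0,0,0,0,0],[0,0,0,0,0,0],[0,0,0,0,0,0],[0,0,0,0,0,0],[0,0,0,0,0,0],[0,0,0,0,0,0],[0,0,0,0,0,0]]]' 0 80
python3 -m handwheel '[[[0,0,0,0,0,0],[0,0,0,0,0,0],[0,0,-0.1,0,0,0],[0,0,-0.3,0,0,0],[0,0,-0.4,0,0,0],[0,0,-0.4,0,0,0],[0,0,-0.4,0,0,0],[0,0,-0.4,0,0,0]]]'
```

```text
t: 6.0
tool_pos: [0.569, 0.2182, 0.0399]
eef_rot: [[-0.17, -0.985, -0.005], [-0.985, 0.17, -0.002], [0.003, 0.004, -1.0]]
force: [-1.6, 0.1, 4.9]
opening: 0.201
grasp_force: 78.9
t: 6.67
tool_pos: [0.5701, 0.2191, 0.2007]
eef_rot: [[-0.17, -0.985, -0.003], [-0.985, 0.17, 0.0], [0.0, 0.003, -1.0]]
force: [-0.0, -0.1, -5.2]
opening: 0.198
grasp_force: 79.2
```

```bash
cat > held.py <<'E'
from lid import *
i=imaging.camera_info("wrist"); s=telemetry.observe(); k=imaging.camera("wrist")[:,:,::-1].copy(); cv2.imwrite(f"pics/{sys.argv[1]}.png",k)
R=np.array(s['eef_rot']);p=np.array(s['tool_pos']); z=p[2]-.010
print(p.round(4),"y",np.degrees(np.arctan2(R[1,1],R[0,1])).round(2),"lid z ~",p[2]-.04,s['force'].round(1) if hasattr(s['force'],'round') else s['force'])
hsv=cv2.cvtColor(k,cv2.COLOR_BGR2HSV); m=((hsv[:,:,1]<60)&(hsv[:,:,2]>130)).astype(np.uint8)
c=fit(m,i,p[:2].copy(),z,.064,.082); print("offset world",(c-p[:2]).round(4),"tool",(R.T[:2,:2]@(c-p[:2])).round(4))
th=np.arange(-360,180.,.5)
for r in (.080,.082,.084): print(r,[(float(a),float(b)) for a,b in runs(th,ring(m*255,i,c,r,z-.006,th)>127)])
E
python3 held.py w4
```

```text
[0.5701 0.2191 0.2007] y 170.2 lid z ~ 0.16073361633618524 [-0.  -0.1 -5.2]
circle [0.5718 0.2211 0.0731] 109 [-0.0004 -0.0001  0.0002]
offset world [0.0017 0.002 ] tool [-0.0023 -0.0013]
0.08 []
0.082 []
0.084 []
```

View pics/w4.png

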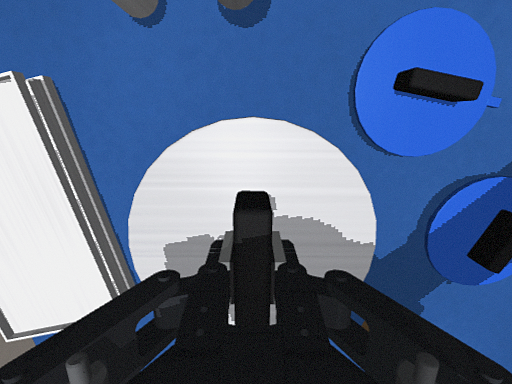

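The lid is firmly held, with its disc centred at about (252,230) px. The lid offset in tool axes is about (-2,-1.8) mm in both the far and near views. The same camera bias applies to the canister view, so it cancels. The target TCP is (0.6055,-0.2202) with tool y = 45.9°.

```bash
python3 -c "
from h import *
print(delta([.6055,-.2202,.25],45.9))"
python3 -m handwheel '[[[0,0,-0.12,0,0,0.3],[0,0,-0.12,0,0,0.3],[0.3,-0.05,-0.12,0,0,0.3],[0.6,-0.1,-0.12,0,0,0.3],[0.9,-0.1,-0.12,0,0,0.3],[0.9,-0.1,-0.12,0,0,0.3],[0.9,-0.1,-0.12,0,0,0.3],[0.9,-0.1,-0.12,0,0,0.3]]]'
python3 -c "
from h import *
print(delta([.6055,-.2202,.25],45.9))"
```

```text
(array([ 1.0658, -0.2764, -0.1281]), array([ 2.000e-04, -3.000e-03,  6.905e-01]))
t: 7.38
tool_pos: [0.5548, -0.0326, 0.2449]
eef_rot: [[-0.9, -0.436, -0.011], [-0.436, 0.9, -0.003], [0.011, 0.003, -1.0]]
force: [1.5, 0.2, -3.3]
opening: 0.198
grasp_force: 79.4
(array([ 0.0905, -0.4774, -0.0129]), array([-0.0015, -0.0036,  0.3886]))
```

```bash
python3 -m handwheel '[[[0.09,-0.43,-0.01,0,0,0.37],[0.09,-0.43,-0.01,0,0,0.37],[0.09,-0.43,-0.01,0,0,0.37],[0.09,-0.43,-0.01,0,0,0.37],[0.09,-0.43,-0.01,0,0,0.37],[0.09,-0.43,-0.01,0,0,0.37],[0.09,-0.43,-0.01,0,0,0.37],[0.09,-0.43,-0.01,0,0,0.37]]]' >/dev/null
python3 -m handwheel '[[[0,0,0,0,0,0.015],[0,0,0,0,0,0.015],[0,0,0,0,0,0.015],[0,0,0,0,0,0.015]]]'
python3 -c "
from h import *
print(delta([.6055,-.2202,.19],45.9))"
```

```text
t: 8.38
tool_pos: [0.5998, -0.2009, 0.2505]
eef_rot: [[-0.832, 0.555, -0.008], [0.555, 0.832, -0.002], [0.006, -0.006, -1.0]]
force: [0.8, -0.2, -2.9]
opening: 0.201
grasp_force: 79.5
(array([-0.0395, -0.0313,  0.1512]), array([-0.0022, -0.0017,  0.0578]))
```

```bash
python3 -m handwheel '[[[-0.0395,-0.0313,0.15,-0.002,-0.0017,0.0578],[-0.0395,-0.0313,0.15,-0.002,-0.0017,0.0578],[-0.0395,-0.0313,0.15,-0.002,-0.0017,0.0578],[-0.0395,-0.0313,0.15,-0.002,-0.0017,0.0578],[-0.0395,-0.0313,0.15,-0.002,-0.0017,0.0578],[-0.0395,-0.0313,0.15,-0.002,-0.0017,0.0578]]]'
python3 -c "
from h import *
print(delta([.6055,-.2202,.19],45.9))"
```

```text
t: 8.88
tool_pos: [0.6071, -0.2205, 0.1946]
eef_rot: [[-0.718, 0.696, 0.006], [0.696, 0.718, -0.002], [-0.006, 0.003, -1.0]]
force: [0.0, 0.1, -2.7]
opening: 0.198
grasp_force: 79.4
(array([ 0.0035, -0.0024,  0.0116]), array([0.0009, 0.002 , 0.0001]))
```

```bash
python3 -m handwheel '[[[0.0035,-0.0024,0.0116,0.001,0.002,0],[0.0035,-0.0024,0.0116,0.001,0.002,0],[0.0035,-0.0024,0.0116,0.001,0.002,0],[0.0035,-0.0024,0.0116,0.001,0.002,0]]]'
python3 -c "
from h import *
print(delta([.6055,-.2202,.19],45.9))"; python3 held.py w5
```

```text
t: 9.22
tool_pos: [0.6045, -0.2201, 0.1878]
eef_rot: [[-0.717, 0.697, -0.004], [0.697, 0.717, 0.001], [0.003, -0.002, -1.0]]
force: [0.1, -0.1, -2.7]
opening: 0.202
grasp_force: 79.4
(array([-0.002 ,  0.0016, -0.0055]), array([-0.0006, -0.0011, -0.0004]))
[ 0.6045 -0.2201  0.1878] y 45.83 lid z ~ 0.14782113824253976 [ 0.1 -0.1 -2.7]
circle [ 0.6067 -0.2197  0.0735] 102 [-0.0002  0.0001  0.0001]
offset world [0.0022 0.0004] tool [-0.0013  0.0018]
0.08 [(-308.5, -308.0), (-130.0, -111.5), (51.5, 52.0)]
0.082 [(-336.0, -335.0), (-308.0, -307.5), (-130.5, -111.5), (24.0, 25.0), (52.0, 52.5)]
0.084 [(-352.0, -351.5), (-336.5, -331.5), (-306.5, -306.0), (-130.5, -111.5), (8.0, 8.5), (23.5, 28.5), (53.5, 54.0)]
```

View pics/w5.png

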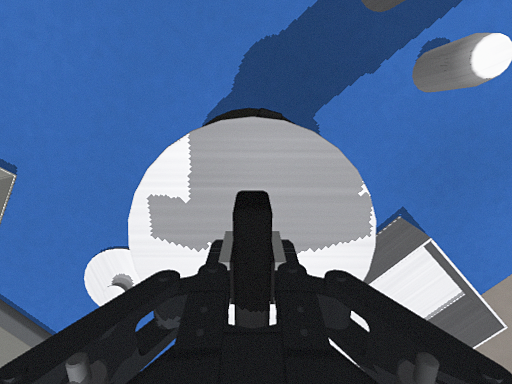

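The disc outline spans about 128–377 px, the same as before the transfer. The left edge touches the plain lid behind it, which skews the fit. I'll redo the fits in the tool frame with a shadow-proof (non-blue) mask on the clean arcs only.

```bash
cat > re.py <<'E'
from h import *
from scipy.optimize import least_squares
s=telemetry.observe(); i=imaging.camera_info("wrist"); T=np.eye(4); T[:3,:3]=s['eef_rot']; T[:3,3]=s['tool_pos']
N=np.linalg.inv(T)@i['cam_to_world']; print(N.round(4)); i=dict(i,cam_to_world=N)
def go(name,h,r,px0,mask,arcs):
    # h: plane distance ahead of TCP; arcs: image angles (deg, 0=right, 90=up) used
    k=cv2.imread(f"pics/{name}.png"); hsv=cv2.cvtColor(k,cv2.COLOR_BGR2HSV); m=(mask(hsv)*255).astype(np.uint8)
    m=cv2.medianBlur(m,3); f=192/np.tan(np.radians(i['fovy']/2)); P=[]
    R=r*f/(h+.135)
    for a in np.radians(np.concatenate([np.arange(*x,2.) for x in arcs])):
        rr=np.arange(.8*R,1.2*R,.25); u=px0[0]+rr*np.cos(a); v=px0[1]-rr*np.sin(a)
        x=cv2.remap(m,u.astype(np.float32)[:,None],v.astype(np.float32)[:,None],1).ravel()>127; j=np.where(~x)[0]
        if x[0] and len(j): P.append(cast(i,u[j[0]],v[j[0]],h)[:2])
    P=np.array(P); q=least_squares(lambda c:np.hypot(P[:,0]-c[0],P[:,1]-c[1])-c[2],[*P.mean(0),r],loss='soft_l1',f_scale=.0004).x
    q2=least_squares(lambda c:np.hypot(P[:,0]-c[0],P[:,1]-c[1])-r,q[:2],loss='soft_l1',f_scale=.0004).x
    print(name,len(P),"free r",q.round(4),"fixed r",q2.round(4))
nb=lambda h:(h[:,:,1]<60)
br=lambda h:(h[:,:,1]<50)&(h[:,:,2]>170)
go("w4",.010,.074,(252,230),nb,[(0,165)])
go("w5",.010,.074,(252,230),nb,[(5,165)])
go("w3",.2421-.030,.074,(252,177),nb,[(0,270),(290,360)])
go("w2",.3016-.130,.072,(249,180),br,[(200,225),(240,262),(275,320)])
go("w2",.3016-.130,.072,(249,180),br,[(150,225),(240,262),(275,380)])
E
python3 re.py
```

```text
Traceback (most recent call last):
  File "re.py", line 1, in <module>
    from h import *
  File "h.py", line 1, in <module>
    import numpy as np, cv2
  File "re.py", line 2, in <module>
    from scipy.optimize import least_squares
AttributeError: module 're' has no attribute 'compile' (consider renaming 're.py' since it has the same name as the standard library module named 're' and prevents importing that standard library module)
```

```bash
mv re.py refit.py; python3 refit.py
```

```text
[[-1.000e-04  9.577e-01  2.879e-01  7.310e-02]
 [ 1.000e+00 -1.000e-04  6.000e-04  2.100e-03]
 [ 6.000e-04  2.879e-01 -9.577e-01 -1.347e-01]
 [ 0.000e+00  0.000e+00  0.000e+00  1.000e+00]]
w4 83 free r [-0.0009  0.002   0.0731] fixed r [-0.002   0.0018]
w5 80 free r [0.0007 0.0019 0.0722] fixed r [-0.0017  0.0016]
w3 170 free r [-0.0087  0.0018  0.0735] fixed r [-0.0088  0.0018]
w2 44 free r [-0.0038 -0.0005  0.0744] fixed r [-0.0068 -0.0013]
w2 84 free r [-0.0036 -0.0004  0.0745] fixed r [-0.0069 -0.0016]
```

```bash
python3 - <<'E'
from h import *
A=[]
for _ in range(12):
    s=telemetry.observe(); i=imaging.camera_info("wrist"); R=np.array(s['eef_rot']); c=i['cam_to_world']
    A.append(np.r_[s['tool_pos'],c[:3,3],R.T@(c[:3,3]-s['tool_pos'])]); imaging.camera("wrist")
A=np.array(A)*1e3; print(A.round(1)); print(A.mean(0).round(2),A.std(0).round(2))
s=telemetry.observe(); R=np.array(s['eef_rot']); print(R.round(4),np.array(s['qpos']).round(4))
E
```

```text
[[ 604.5 -220.1  187.8  554.1 -167.8  322.7   73.1    2.1 -134.7]
 [ 604.5 -220.2  187.7  554.1 -167.9  322.7   73.1    2.1 -134.7]
 [ 604.5 -220.2  187.7  554.1 -167.9  322.6   73.1    2.1 -134.7]
 [ 604.5 -220.2  187.7  554.1 -167.9  322.6   73.1    2.1 -134.7]
 [ 604.5 -220.2  187.6  554.1 -167.9  322.5   73.1    2.1 -134.7]
 [ 604.4 -220.2  187.6  554.1 -167.9  322.5   73.1    2.2 -134.7]
 [ 604.4 -220.2  187.5  554.1 -167.9  322.5   73.1    2.1 -134.7]
 [ 604.4 -220.2  187.5  554.1 -167.9  322.5   73.1    2.1 -134.7]
 [ 604.4 -220.3  187.5  554.1 -167.9  322.5   73.1    2.2 -134.7]
 [ 604.4 -220.2  187.5  554.1 -167.9  322.5   73.1    2.2 -134.7]
 [ 604.4 -220.2  187.5  554.1 -167.9  322.5   73.1    2.1 -134.7]
 [ 604.4 -220.2  187.5  554.1 -167.9  322.5   73.1    2.1 -134.7]]
[ 604.46 -220.21  187.6   554.09 -167.88  322.54   73.08    2.13 -134.68] [0.04 0.03 0.1  0.01 0.02 0.09 0.01 0.02 0.02]
[[-0.7169  0.6971 -0.0041]
 [ 0.6972  0.7169  0.0011]
 [ 0.0037 -0.0021 -1.    ]] [-1.0740e-01  4.6160e-01  2.7920e-01 -7.0000e-04 -1.3926e+00 -2.2347e+00]
```

camera_info carries a fixed world offset of about (+1.5,+1.45) mm relative to the tool pose, with a true mount at (73.2, 0). Corrected for that, the lid sits at (−1,0) mm in the tool. I'll check the canister with an inner-mouth fit under the same correction.

```bash
cat > refit2.py <<'E'
from h import *
from scipy.optimize import least_squares
i=imaging.camera_info("wrist"); N=np.array([[0,.9577,.2879,.0732],[1,0,.0006,0],[.0006,.2879,-.9577,-.1347],[0,0,0,1]]); i['cam_to_world']=N
k=cv2.imread("pics/w2.png"); hsv=cv2.cvtColor(k,cv2.COLOR_BGR2HSV); m=(((hsv[:,:,1]<50)&(hsv[:,:,2]>170))*255).astype(np.uint8)
p=np.array([.6027,-.2196]); y=np.radians(46.36); X=np.array([-np.sin(y+np.pi)*-1,0]); 
R=np.array([[-.724,.69],[.69,.724]])
f=192/np.tan(np.radians(i['fovy']/2)); px0=(249,180)
for h in (.1716,):
  for nm,lo,hi,r,arcs in (("outer",55,75,.072,[(155,215),(230,260),(278,345)]),("inner",40,60,.058,[(195,250),(288,350)]),("inner->",40,60,.058,[(160,250),(288,370)])):
    P=[];S=[]
    for a in np.concatenate([np.arange(*x,2.) for x in arcs]):
        rr=np.arange(lo,hi,.25) if nm=="outer" else np.arange(hi,lo,-.25)
        u=px0[0]+rr*np.cos(np.radians(a)); v=px0[1]-rr*np.sin(np.radians(a))
        x=cv2.remap(m,u.astype(np.float32)[:,None],v.astype(np.float32)[:,None],1).ravel()>127; j=np.where(~x&(np.cumsum(x)>3))[0]
        if len(j): P.append(cast(i,u[j[0]],v[j[0]],h)[:2])
    P=np.array(P)
    q=least_squares(lambda c:np.hypot(P[:,0]-c[0],P[:,1]-c[1])-c[2],[*P.mean(0),r],loss='soft_l1',f_scale=.0004).x
    q2=least_squares(lambda c:np.hypot(P[:,0]-c[0],P[:,1]-c[1])-r,q[:2],loss='soft_l1',f_scale=.0004).x
    print(nm,len(P),"free",q.round(4),(p+R@q[:2]).round(4),"fixed",q2.round(4),(p+R@q2).round(4))
E
python3 refit2.py
```

```text
outer 79 free [-0.0034 -0.0024  0.0746] [ 0.6035 -0.2237] fixed [-0.0065 -0.0035] [ 0.605  -0.2266]
inner 59 free [-0.0039 -0.0024  0.0575] [ 0.6039 -0.2241] fixed [-0.0032 -0.0024] [ 0.6034 -0.2235]
inner-> 85 free [-0.0035 -0.0024  0.0578] [ 0.6036 -0.2237] fixed [-0.0033 -0.0023] [ 0.6034 -0.2235]
```

The inner mouth fits well: r = 57.8 mm against 58, centre (0.6035,-0.2237). So the target TCP is (0.603,-0.223) with tool y = 45.8°.

```bash
python3 -c "
from h import *
print(delta([.603,-.223,.172],45.8))"
```

```text
(array([-0.0024, -0.0074,  0.0388]), array([-0.0007, -0.0012,  0.    ]))
```

```bash
python3 -m handwheel '[[[-0.0024,-0.0074,0.038,-0.0007,-0.0012,0],[-0.0024,-0.0074,0.038,-0.0007,-0.0012,0],[-0.0024,-0.0074,0.038,-0.0007,-0.0012,0],[-0.0024,-0.0074,0.038,-0.0007,-0.0012,0],[-0.0024,-0.0074,0.038,-0.0007,-0.0012,0],[-0.0024,-0.0074,0.038,-0.0007,-0.0012,0]]]'
python3 -c "
from h import *
print(delta([.603,-.223,.158],45.8))"
```

```text
t: 10.37
tool_pos: [0.6034, -0.223, 0.173]
eef_rot: [[-0.717, 0.697, 0.001], [0.697, 0.717, -0.0], [-0.001, 0.001, -1.0]]
force: [0.6, -0.9, -3.2]
opening: 0.198
grasp_force: 79.4
(array([ 0.0008, -0.0007,  0.0376]), array([0.0002, 0.0003, 0.0001]))
```

```bash
python3 -m handwheel '[[[0.0008,-0.0007,0.012,0,0,0],[0.0008,-0.0007,0.02,0,0,0],[0.0008,-0.0007,0.028,0,0,0],[0.0008,-0.0007,0.0376,0,0,0],[0.0008,-0.0007,0.0376,0,0,0],[0.0008,-0.0007,0.0376,0,0,0]]]'
python3 -c "
from h import *
print(delta([.603,-.223,.158],45.8),telemetry.observe()['wrist_torque'])"
```

```text
t: 10.87
tool_pos: [0.6023, -0.2229, 0.1568]
eef_rot: [[-0.717, 0.697, -0.001], [0.697, 0.717, 0.0], [0.001, -0.001, -1.0]]
force: [0.0, 0.2, -2.4]
opening: 0.202
grasp_force: 79.4
(array([-0.0013,  0.0011, -0.003 ]), array([-0.0002, -0.0002,  0.    ])) [-0.11409093 -0.0060101   0.00912855]
```

No contact force at lid z ≈ 0.117, so the lugs are going through the gaps. Continuing down.

```bash
python3 -m handwheel '[[[0,0,0.008,0,0,0],[0,0,0.015,0,0,0],[0,0,0.022,0,0,0],[0,0,0.022,0,0,0],[0,0,0.022,0,0,0],[0,0,0.022,0,0,0]]]'
```

```text
t: 11.37
tool_pos: [0.6025, -0.2229, 0.1484]
eef_rot: [[-0.717, 0.697, -0.0], [0.697, 0.717, 0.0], [0.0, -0.0, -1.0]]
force: [-0.7, 0.2, -3.0]
opening: 0.194
grasp_force: 79.6
```

```bash
python3 -m handwheel '[[[0,0,0.005,0,0,0],[0,0,0.01,0,0,0],[0,0,0.01,0,0,0],[0,0,0.01,0,0,0]]]'
```

```text
t: 11.7
tool_pos: [0.6028, -0.2231, 0.1479]
eef_rot: [[-0.717, 0.697, 0.003], [0.697, 0.717, -0.001], [-0.003, 0.001, -1.0]]
force: [-4.4, 3.4, 11.0]
opening: 0.199
grasp_force: 81.7
```

The lid has bottomed at TCP z ≈ 0.148, so it is fully down. Now turning it clockwise.

```bash
python3 -m handwheel '[[[0,0,-0.004,0,0,0],[0,0,-0.004,0,0,0.03],[0,0,-0.004,0,0,0.06],[0,0,-0.004,0,0,0.09],[0,0,-0.004,0,0,0.12],[0,0,-0.004,0,0,0.15],[0,0,-0.004,0,0,0.18],[0,0,-0.004,0,0,0.18]]]'
python3 -c "
from h import *
s=telemetry.observe();R=s['eef_rot'];print(s['wrist_torque'],np.degrees(np.arctan2(R[1][1],R[0][1])))"
```

```text
t: 12.37
tool_pos: [0.6032, -0.2235, 0.1479]
eef_rot: [[-0.228, 0.974, 0.003], [0.974, 0.228, -0.001], [-0.002, 0.002, -1.0]]
force: [-0.8, -0.4, 4.9]
opening: 0.196
grasp_force: 80.8
[ 0.4059984   0.34412318 -0.12359783] 13.187745157717181
```

Turned 32.6° freely with little force. The remaining ~17° goes in small steps up to the stop.

```bash
python3 -m handwheel '[[[0,0,0,0,0,0.03],[0,0,0,0,0,0.06],[0,0,0,0,0,0.08],[0,0,0,0,0,0.095],[0,0,0,0,0,0.1],[0,0,0,0,0,0.105],[0,0,0,0,0,0.105]]]'
python3 -c "
from h import *
s=telemetry.observe();R=s['eef_rot'];print(s['wrist_torque'],np.degrees(np.arctan2(R[1][1],R[0][1])))"
```

```text
t: 12.95
tool_pos: [0.6043, -0.2252, 0.1492]
eef_rot: [[0.06, 0.998, 0.015], [0.997, -0.06, 0.041], [0.042, 0.013, -0.999]]
force: [-0.8, 47.5, 23.3]
opening: 0.195
grasp_force: 83.6
[15.90612576  0.5310782   0.78207023] -3.4501862639283423
```

There's unexpected load here: Fy 47 N and a 2.5° tilt. Backing off a little and looking.

```bash
python3 -m handwheel '[[[0,0,0,0,0,-0.01],[0,0,0,0,0,-0.015]]]'
python3 - <<'E'
from h import *
s=telemetry.observe();R=s['eef_rot'];print(np.array(s['qpos']).round(3),s['wrist_torque'],np.degrees(np.arctan2(R[1][1],R[0][1])),np.array(s['tau']).round(1))
a=imaging.camera("scene")[110:290,60:300,::-1];b=imaging.camera("side")[170:300,180:360,::-1]
cv2.imwrite("pics/x1.png",np.hstack([cv2.resize(a,(400,300),interpolation=3),cv2.resize(b,(400,300),interpolation=3)]))
E
```

```text
t: 13.12
tool_pos: [0.6037, -0.2253, 0.149]
eef_rot: [[0.013, 1.0, 0.014], [0.999, -0.013, 0.041], [0.041, 0.013, -0.999]]
force: [-3.3, 46.8, 25.1]
opening: 0.195
grasp_force: 86.1
[-0.139  0.479  0.225 -0.044 -1.309 -3.004] [15.92386668  1.29091498 -0.89062632] -0.7659124396218134 [-26.5 -34.9  18.   17.4   3.6   1. ]
```

View pics/x1.png

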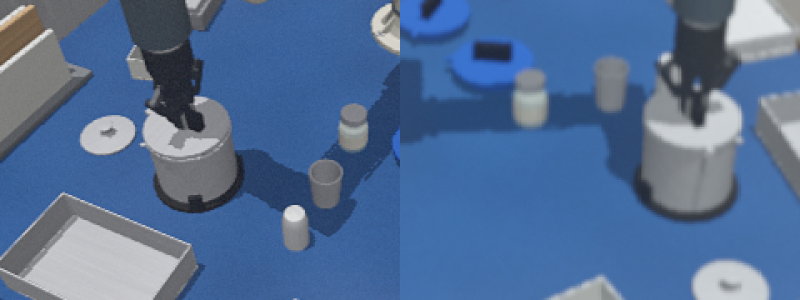

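The pictures show the lid down on the canister and nothing else touched. The cause is q6 = −3.004, which is at its range limit. I'll relieve the load, release, and regrasp half a turn round.

```bash
python3 -m handwheel '[[[0,0,0,0,0,-0.02],[0,0,0,0,0,-0.04],[0,0,0,0,0,-0.06],[0,0,0,0,0,-0.06]]]'
python3 -c "
from h import *
s=telemetry.observe();R=s['eef_rot'];print(s['qpos'][5],s['wrist_torque'],np.degrees(np.arctan2(R[1][1],R[0][1])));a=np.degrees(np.arctan2(R[1][1],R[0][1]));print(delta([.603,-.223,.148],a))"
```

```text
t: 13.55
tool_pos: [0.603, -0.225, 0.1489]
eef_rot: [[-0.174, 0.985, 0.013], [0.984, 0.173, 0.042], [0.039, 0.02, -0.999]]
force: [-3.3, 47.3, 26.5]
opening: 0.198
grasp_force: 93.2
-2.815984498309112 [16.37347952  1.81703005 -1.54214684] 9.991873846785666
(array([0.0048, 0.0008, 0.0025]), array([ 0.0063, -0.0124,  0.0001]))
```

```bash
python3 -m handwheel '[[[0.002,0,0.001,0.003,-0.006,0],[0.0048,0.0008,0.001,0.0063,-0.0124,0],[0.0048,0.0008,0.001,0.0063,-0.0124,0],[0.0048,0.0008,0.001,0.0063,-0.0124,0]]]'
python3 -c "
from h import *
s=telemetry.observe();R=s['eef_rot'];print(s['qpos'][5],s['wrist_torque'],np.degrees(np.arctan2(R[1][1],R[0][1])));a=np.degrees(np.arctan2(R[1][1],R[0][1]));print(delta([.603,-.223,.148],a))"
```

```text
t: 13.88
tool_pos: [0.6035, -0.2255, 0.1477]
eef_rot: [[-0.172, 0.985, 0.0], [0.985, 0.172, -0.004], [-0.004, -0.0, -1.0]]
force: [-0.4, 37.9, 20.0]
opening: 0.204
grasp_force: 83.9
-2.856673863404688 [13.45671044  0.35306574 -0.69113906] 9.91102329332901
(array([ 0.0064, -0.0001, -0.0009]), array([-0.0001,  0.0014,  0.    ]))
```

```bash
python3 -m handwheel '[[[0.004,0,-0.001,0,0,0],[0.008,0,-0.002,0,0,0],[0.008,0,-0.002,0,0,0]]]'
python3 -c "
from h import *
s=telemetry.observe();print(s['wrist_torque'])"
```

```text
t: 14.13
tool_pos: [0.6035, -0.2256, 0.1477]
eef_rot: [[-0.171, 0.985, 0.001], [0.985, 0.171, -0.009], [-0.009, -0.0, -1.0]]
force: [3.9, 25.9, 11.0]
opening: 0.195
grasp_force: 82.5
[ 9.43973909 -1.35261297 -0.35119591]
```

```bash
python3 -m handwheel '[[[0.008,0,-0.002,0,0.001,0],[0.015,0,-0.003,0,0.002,0],[0.015,0,-0.003,0,0.002,0]]]'
python3 -c "
from h import *
s=telemetry.observe();print(s['wrist_torque'])"
```

```text
t: 14.38
tool_pos: [0.6028, -0.2247, 0.1482]
eef_rot: [[-0.171, 0.985, 0.0], [0.985, 0.171, -0.01], [-0.01, -0.002, -1.0]]
force: [8.3, 8.8, 0.4]
opening: 0.195
grasp_force: 80.7
[ 3.01388958 -3.16097288  0.08725351]
```

Loads are low now, so I'll release and rise.

```bash
python3 -m handwheel '[[[0,0,0,0,0,0],[0,0,0,0,0,0],[0,0,0,0,0,0],[0,0,0,0,0,0],[0,0,0,0,0,0],[0,0,0,0,0,0]]]' 1 80
python3 -c "
from h import *
print(delta([.603,-.223,.23],10))"
```

```text
t: 14.88
tool_pos: [0.5982, -0.2278, 0.147]
eef_rot: [[-0.167, 0.986, -0.01], [0.986, 0.167, -0.013], [-0.011, -0.012, -1.0]]
force: [-0.4, -1.0, 0.1]
opening: 0.998
grasp_force: 0.0
(array([ 0.0076,  0.0114, -0.2079]), array([-0.0039,  0.0035, -0.0022]))
```

```bash
python3 -m handwheel '[[[0.0076,0.0114,-0.05,-0.004,0.0035,0],[0.0076,0.0114,-0.15,-0.004,0.0035,0],[0.0076,0.0114,-0.22,-0.004,0.0035,-0.1],[0.0076,0.0114,-0.22,-0.004,0.0035,-0.2],[0.0076,0.0114,-0.22,-0.004,0.0035,-0.3],[0.0076,0.0114,-0.22,-0.004,0.0035,-0.3],[0.0076,0.0114,-0.22,-0.004,0.0035,-0.3],[0.0076,0.0114,-0.22,-0.004,0.0035,-0.3]]]'
python3 -m handwheel '[[[0,0,0,0,0,-0.3],[0,0,0,0,0,-0.3],[0,0,0,0,0,-0.3],[0,0,0,0,0,-0.3],[0,0,0,0,0,-0.3],[0,0,0,0,0,-0.3],[0,0,0,0,0,-0.3],[0,0,0,0,0,-0.3]]]' >/dev/null
python3 -m handwheel '[[[0,0,0,0,0,-0.3],[0,0,0,0,0,-0.3],[0,0,0,0,0,-0.3],[0,0,0,0,0,-0.3],[0,0,0,0,0,-0.3],[0,0,0,0,0,-0.3],[0,0,0,0,0,-0.3],[0,0,0,0,0,-0.3]]]'
python3 -c "
from h import *
print(delta([.603,-.223,.26],190),telemetry.observe()['qpos'][5])"
```

```text
t: 15.55
tool_pos: [0.6031, -0.2228, 0.2349]
eef_rot: [[-0.798, 0.603, -0.005], [0.603, 0.798, 0.003], [0.006, -0.001, -1.0]]
force: [-0.6, -0.3, -0.4]
opening: 1.005
grasp_force: 0.0
t: 16.88
tool_pos: [0.6031, -0.2228, 0.2348]
eef_rot: [[-0.326, -0.945, -0.005], [-0.945, 0.326, 0.003], [-0.001, 0.006, -1.0]]
force: [-0.3, 0.3, 0.9]
opening: 1.003
grasp_force: 0.0
(array([ 0.0005,  0.0004, -0.0629]), array([ 0.0017,  0.0008, -0.1614])) -0.21979018333935288
```

```bash
python3 -m handwheel '[[[0.0005,0.0004,-0.12,0.0017,0.0008,-0.155],[0.0005,0.0004,-0.12,0.0017,0.0008,-0.155],[0.0005,0.0004,-0.12,0.0017,0.0008,-0.155],[0.0005,0.0004,-0.12,0.0017,0.0008,-0.155],[0.0005,0.0004,-0.12,0.0017,0.0008,-0.155],[0.0005,0.0004,-0.12,0.0017,0.0008,-0.155]]]'
python3 - <<'E'
from h import *
s=telemetry.observe();R=np.array(s['eef_rot']);p=np.array(s['tool_pos']); i=imaging.camera_info("wrist"); k=imaging.camera("wrist")[:,:,::-1].copy(); cv2.imwrite("pics/w6.png",k)
# mount-corrected camera position
N=np.array([[0,.9577,.2879,.0732],[1,0,.0006,0],[.0006,.2879,-.9577,-.1347],[0,0,0,1]]);T=np.eye(4);T[:3,:3]=R;T[:3,3]=p;i['cam_to_world']=T@N
hsv=cv2.cvtColor(k,cv2.COLOR_BGR2HSV); d=((hsv[:,:,2]<90)&(hsv[:,:,1]<120)).astype(np.uint8); c=[.6035,-.2237,.172]; u=proj(i,c)
n,l,st,ce=cv2.connectedComponentsWithStats(d); j=min((np.hypot(*(ce[j]-u)),j) for j in range(1,n) if st[j,4]>100)[1]
b=cv2.minAreaRect(np.argwhere(l==j)[:,::-1].astype(np.float32)); q=np.array([cast(i,*x,.172)[:2] for x in cv2.boxPoints(b)])
print(p,np.degrees(np.arctan2(R[1,1],R[0,1])),u,b,q.mean(0),[(np.hypot(*(q[x]-q[x-1])).round(4),np.degrees(np.arctan2(*(q[x]-q[x-1])[::-1])).round(1)) for x in range(4)])
m=((hsv[:,:,1]<60)&(hsv[:,:,2]>130)).astype(np.uint8)*255; th=np.arange(-180,180,.5)
for r in (.080,.083,.085): print(r,[(float(a),float(b)) for a,b in runs(th,ring(m,i,c,r,.138,th)>127) if b>-120 and a<-40])
E
```

```text
t: 17.38
tool_pos: [0.6031, -0.223, 0.2828]
eef_rot: [[0.144, -0.99, -0.0], [-0.99, -0.144, -0.0], [0.0, 0.0, -1.0]]
force: [0.3, 0.5, 0.2]
opening: 0.999
grasp_force: 0.0
[ 0.60307528 -0.22302609  0.28276076] -171.71325712127828 [251.64927734 194.35029509] ((252.0, 189.5), (73.0, 18.0), 90.0) [ 0.60365636 -0.22704512] [(np.float64(0.0718), np.float64(-82.3)), (np.float64(0.0164), np.float64(-171.7)), (np.float64(0.0718), np.float64(98.8)), (np.float64(0.0178), np.float64(8.3))]
0.08 [(-96.0, -90.5), (-84.0, -77.0), (-48.0, -43.0)]
0.083 [(-96.0, -90.5), (-84.0, -77.5)]
0.085 [(-95.5, -93.5), (-93.0, -91.0), (-84.0, -77.5)]
```

View pics/w6.png

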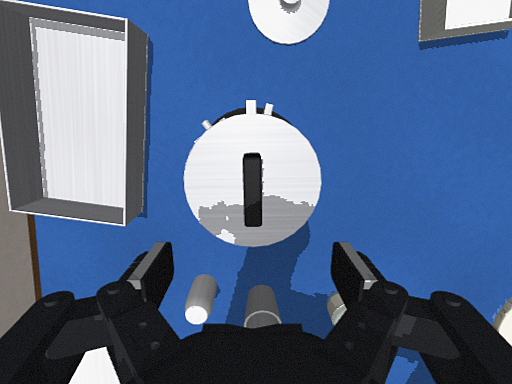

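The lid is down at (252,178) px with its pointer at −81° (251,105) and the rib at −93.5° (268,108), so about 13° remain. Regrasping with tool y at −171.3°.

```bash
python3 -c "
from h import *
print(delta([.603,-.2235,.15],-171.3))"
python3 -m handwheel '[[[0,0,0.1,0,0,-0.002],[0,0,0.2,0,0,-0.002],[0,0,0.3,0,0,-0.002],[0,0,0.325,0,0,-0.002],[0,0,0.325,0,0,-0.002],[0,0,0.325,0,0,-0.002]]]'
python3 -c "
from h import *
print(delta([.603,-.2235,.15],-171.3))"
```

```text
(array([0.0012, 0.0004, 0.3318]), array([ 0.0001, -0.    , -0.0023]))
t: 17.93
tool_pos: [0.6041, -0.2235, 0.1546]
eef_rot: [[0.153, -0.988, 0.001], [-0.988, -0.153, -0.002], [0.002, -0.001, -1.0]]
force: [0.3, -0.7, 0.7]
opening: 1.003
grasp_force: 0.0
(array([-0.0005,  0.0026,  0.0115]), array([-0.0003, -0.0006,  0.0006]))
```

```bash
python3 -m handwheel '[[[0,0.0026,0.01,0,0,0],[0,0.0026,0.01,0,0,0],[0,0.0026,0.01,0,0,0],[0,0.0026,0.01,0,0,0],[0,0.0026,0.01,0,0,0],[0,0.0026,0.01,0,0,0],[0,0.0026,0.01,0,0,0],[0,0.0026,0.01,0,0,0]]]' 0 60
python3 -m handwheel '[[[0,0,0,0,0,0],[0,0,0,0,0,0.02],[0,0,0,0,0,0.04],[0,0,0,0,0,0.055],[0,0,0,0,0,0.063],[0,0,0,0,0,0.063]]]'
python3 -c "
from h import *
s=telemetry.observe();R=s['eef_rot'];print(s['qpos'][5],s['wrist_torque'],np.degrees(np.arctan2(R[1][1],R[0][1])))"
```

```text
t: 18.6
tool_pos: [0.6029, -0.2231, 0.1497]
eef_rot: [[0.154, -0.988, 0.002], [-0.988, -0.154, -0.001], [0.001, -0.002, -1.0]]
force: [0.5, 1.0, 4.1]
opening: 0.201
grasp_force: 59.6
t: 19.1
tool_pos: [0.6031, -0.2232, 0.1497]
eef_rot: [[-0.044, -0.999, 0.002], [-0.999, 0.044, -0.001], [0.001, -0.002, -1.0]]
force: [2.1, 0.4, 3.7]
opening: 0.203
grasp_force: 59.7
0.0675693166999597 [ 0.25070029 -0.73048844 -0.00119579] 177.48749238684925
```

```bash
python3 -m handwheel '[[[0,0,0,0,0,0.006],[0,0,0,0,0,0.012],[0,0,0,0,0,0.018],[0,0,0,0,0,0.018]]]'
python3 -c "
from h import *
s=telemetry.observe();R=s['eef_rot'];print(s['wrist_torque'],np.degrees(np.arctan2(R[1][1],R[0][1])))"
```

```text
t: 19.43
tool_pos: [0.6034, -0.2232, 0.1498]
eef_rot: [[-0.099, -0.995, 0.003], [-0.995, 0.099, -0.001], [0.001, -0.003, -1.0]]
force: [3.6, 0.2, 4.8]
opening: 0.203
grasp_force: 65.0
[ 0.16354832 -1.20777201  1.27131144] 174.3282731919695
```

Torque about z is rising (1.27 N·m), so the stop is reached. Release, rise and check.

```bash
python3 -m handwheel '[[[0,0,0,0,0,0],[0,0,0,0,0,0],[0,0,0,0,0,0],[0,0,0,0,0,0],[0,0,0,0,0,0],[0,0,0,0,0,0],[0,0,0,0,0,0]]]' 1 60
python3 -m handwheel '[[[0,0,-0.05,0,0,0],[0,0,-0.15,0,0,0],[0,0,-0.25,0,0,0],[0,0,-0.33,0,0,0],[0,0,-0.33,0,0,0],[0,0,-0.33,0,0,0],[0,0,-0.33,0,0,0]]]'
python3 - <<'E'
from h import *
s=telemetry.observe();R=np.array(s['eef_rot']);p=np.array(s['tool_pos']); i=imaging.camera_info("wrist"); k=imaging.camera("wrist")[:,:,::-1].copy()
cv2.imwrite("pics/w7.png",cv2.resize(k[70:270,150:350],(600,600),interpolation=cv2.INTER_NEAREST))
N=np.array([[0,.9577,.2879,.0732],[1,0,.0006,0],[.0006,.2879,-.9577,-.1347],[0,0,0,1]]);T=np.eye(4);T[:3,:3]=R;T[:3,3]=p;i['cam_to_world']=T@N
hsv=cv2.cvtColor(k,cv2.COLOR_BGR2HSV); m=((hsv[:,:,1]<60)&(hsv[:,:,2]>130)).astype(np.uint8)*255; th=np.arange(-180,180,.5)
for r in (.078,.080,.083,.085): print(r,[(float(a),float(b)) for a,b in runs(th,ring(m,i,[.6035,-.2237],r,.138,th)>127) if b>-120 and a<-40])
E
```

```text
t: 20.02
tool_pos: [0.6021, -0.2231, 0.1488]
eef_rot: [[-0.1, -0.995, -0.0], [-0.995, 0.1, -0.0], [0.0, 0.0, -1.0]]
force: [-0.1, 0.0, 0.7]
opening: 0.999
grasp_force: 0.0
t: 20.6
tool_pos: [0.6021, -0.2228, 0.2804]
eef_rot: [[-0.1, -0.995, -0.0], [-0.995, 0.1, 0.001], [-0.001, 0.0, -1.0]]
force: [0.5, -0.5, -0.7]
opening: 0.997
grasp_force: 0.0
0.078 [(-97.5, -89.5), (-48.5, -44.0)]
0.08 [(-97.5, -90.0), (-48.5, -43.5)]
0.083 [(-97.5, -90.0)]
0.085 [(-97.5, -90.5)]
```

View pics/w7.png

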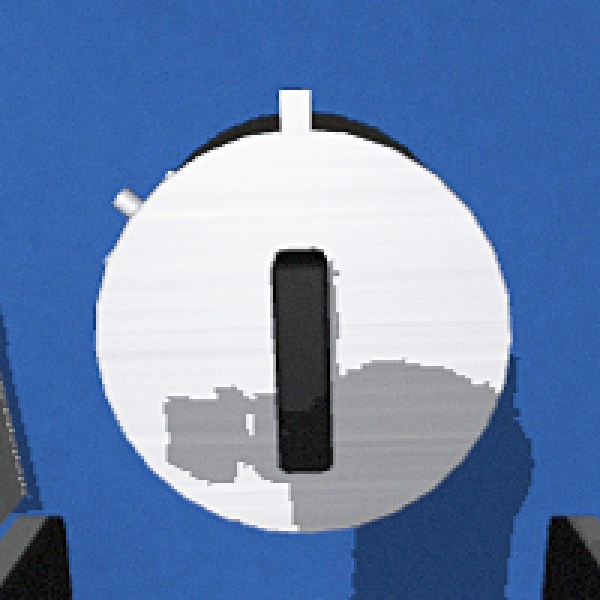

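The pointer at (296,110) fully covers the rib. The lid lies flat and centred on the canister, the stud is at (127,202), and the gripper is clear. Handing in.

```bash
python3 -c "
from station import robot
print(robot.hand_in())"
```

```text
the job is handed in; nothing more can be done
None
```

I closed the canister and handed the job in at about 21 s: the lid is fully down and turned clockwise to its stop, with the pointer over the rib, but no verdict came back. On the way I hit the last joint's limit while turning (about 47 N at the wrist), backed off and regrasped half a turn round; I saw nothing else on the table moved.

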